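Clamp a pipe tee in the ratchet-lever bench clamp

ROBOT

A 6-joint arm with a two-finger parallel gripper is mounted at the origin on a cart in front of the work surface, level with it; the furniture and walls round the work are solid. World frame = base frame: x ahead of the robot, y to its left, z up, the work surface at z = 0. Lengths are in m, angles in rad, forces in N, time in s.
With the tool pointing down it reaches from about 0.3 to 0.825 m from the base axis. Payload 5.4 kg.
Tool frame: the origin (TCP) lies at the very end of the fingers, on their centre line; the grasp point (between the pads) lies 19 mm behind it; z points along the fingers, y is the line along which they close (so a half turn about z gives the same grasp; the last joint's range is limited). The gripper opens to 92 mm and grips with 3 to 60 N. Pads are 20 mm wide; open, the fingers measure 128 mm over their backs; the gripper's body (75 mm by 189 mm) begins 69 mm behind the grasp point.
Start: joints at [-1.323, 0.158, 1.597, -0, 1.386, -0.21], TCP at [0.254, -0.516, 0.215] pointing down, gripper open.
Joint ranges: [-2.91, 2.91], [-0.94, 2.29], [0.18, 2.7], [-1.29, 4.43], [0.17, 2.64], [-3, 3]. Speed limits (rad/s): [2.57, 2.57, 3.14, 3.14, 3.14, 3.14].

INTERFACE

Orientations are given as a unit quaternion [w, x, y, z].
In Python, from bench import robot gives the robot as it stands.
- The arm moves only by the tool carry_out, never from a script. Its argument "deltas" is a list that holds one entry, the list of rows, each a list of 4 numbers: the shift along the world's x, y, z in m, then the turn about the world's z in rad. A call has exactly 8 rows; each row is the pose to reach, as a shift and turn from the pose commanded when the call began; what a row does not reach only later rows make up. A row lasts 1/12 s, in which the tool goes at most 41.7 mm and 7.16 degrees, less where a joint would pass 70% of its speed; a pose out of reach is approached as far as the arm can. A call with a gripper value outside its range is refused whole. "hand" is the finger opening in m, from 0 to 0.0919, set as the call begins (left out, the last holds). The fingers move at their own pace and stop on an object; "squeeze" is the grip in N (left out, the last holds). Time passes only in rows, so rows that repeat a pose let the fingers close, or fill a call up. It gives the time, the measured TCP pose, the force, the opening and the grip force at its end, in the units of the state.
- robot.get_obs(): the state, without advancing time (a new reading comes with each control period).
- robot.camera(name): name is "side" or "top"; returns the picture (384x512x3 uint8, red, green, blue); there is no depth.
- robot.camera_model(name): a dict with "camera_matrix" (3x3 intrinsics, pixels), "rvec" (rotation vector, rad) and "tvec" (3), from world to camera coordinates, as OpenCV has them. Camera axes: x right, y down, z forward; pixel columns grow to the right and rows downward; lengths in m; the calibration is good to about 2 mm. A picture is of the moment at which its call begins. camera_model takes no time and is no camera call.
- robot.close_job(): hands the job in; it is judged then, once.
The state is a dict: "time_s": time; "q": joint angles; "qd": joint speeds; "joint_torque": joint torques, N m; "ee_pos": TCP position; "orientation": TCP orientation; "wrist_force": force on the tool from outside, world axes, zero at the start; "wrist_torque": the same for the moment, N m; "opening": opening from 0.0 (shut) to 1.0 (fully open); "grasp_force": force on a finger pad.
Only numpy, scipy, OpenCV 4.12 (cv2) and the standard library are available. Lean on these libraries where they do the work, as an engineer would, in place of code of your own. Each camera call takes 0.05 s, during which the arm holds its last target. There are 200 camera calls.

TASK

Lay the grey pipe tee flat on the bed of the blue bench clamp, its straight run along the clamp and centred between the two jaws. Then work the red sprung lever, swinging it over to its stop and letting it spring back, stroke after stroke, until the moving jaw holds the tee tight against the fixed jaw; do not heave on the lever once the jaw bites. Leave the lever sprung back and the other things on the worktop where they are.

Things in the scene. Friction and masses are not known exactly. Their poses are not given: they have to be found in the camera images.
- tee: loose grey galvanised pipe tee lying flat, 54x74x35 mm, 0.17 kg. Origin: centre of the underside of the 54x74 outline, z up. The straight run lies along y (74 mm long, end collars 35 mm across), its centre line at x = +10 mm; the branch points along -x, to x = -27 mm. Centre lines are 17.5 mm above the underside. At y = 0 it is 52 mm wide (x = -27 to +24.5): a good grasp from above.
- tee_run (a point): middle of the tee's straight run, where the branch meets it (x = +10, y = 0, z = +17.5 mm in the tee's frame)
- clamp: blue bench clamp fixed to the worktop, bed 64 mm wide (x), 274 long (y), lugs to x = +-52. Origin near its middle at worktop level, z up; y runs from the lever end (-y) to the fixed jaw (+y). Bed top at z = 12 mm, open between the jaws (from y = -6 to +120 at the widest). Jaws 50 wide, centred on x = 0, up to z = 57. Bar housing y = -124 to -36, z up to 52; the bar's tail ends at y = -166.
- jaw_fixed (a point): fixed jaw with black rubber face at the clamp's +y end. This point: centre of its face, at bed level (clamp y = +120 mm, z = 12 mm); the face looks to the clamp's -y.
- jaw_moving (a point): moving jaw with black rubber face, on the front end of the toothed steel bar. This point: centre of its face, at bed level; the face looks to the clamp's +y. The opening is the distance between the two jaw points (108 to 126 mm at the start).
- bar (a joint): travel of the toothed bar and moving jaw towards the fixed jaw, m: 0 = widest opening of 126 mm, limit 0.080. A brake holds it where it is left; the opening is 0.126 - value, and the jaw meets both ends of the 74 mm run at a value of about 0.052.
- lever (a joint): swing of the red sprung lever, rad: 0 = sprung back (leans 0.30 to the clamp's -y), 0.60 = at its stop (leans 0.30 to +y). Swung to +y it drives the bar on, about 20 mm a full stroke (the first may give less, until the pawl meets a tooth); let go, a spring (about 2 N at the grip) returns it and the bar stays. Once the jaw bites it halts hard short of its stop.
- lever_grip (a point): centre of the red round lever handle (20 mm thick, 66 mm long; its top end is 40 mm farther along the handle), 110 mm from the pivot. The handle can be pushed from its -y side with closed fingers.
- lever_hinge (a point): pivot of the lever, at clamp y = -85 mm, z = 20 mm; the pivot's axis is the clamp's x axis
- screwdriver: loose flat screwdriver with yellow handle, 28 x 212 x 29 mm, lying along its y; origin: centre of its underside. To be left alone.
- valve: loose brass ball valve with red lever, 52 x 117 x 76 mm; origin: centre of its underside. To be left alone.
- gauge: loose round pressure gauge lying on its back, 86 x 65 x 25 mm; origin: centre of its underside. To be left alone.

How it is judged:
By the outcome, as a careful person would: the job done as asked, in the order asked, and still so for the second after the job is handed in, with the robot touching nothing.
It also fails if it takes over 54 s, if anything falls off the work surface, if the arm or the gripper's body presses on something with over 40 N, if the wrist force passes 120 N, or if a joint passes its speed limit or range.

## Working session

There is one attempt and no reset: what is moved stays moved. The work goes in short steps, Python scripts to look and compute and a tool call to move; the robot and the scene stay as the last step left them, time stands still between calls to the robot, and variables do not carry over. Pictures are saved under pics/ and viewed, at most 14 in all, crops included, and the job is handed in when it is done.

Besides the shell and the picture viewer there is one more tool, called after ">>>" by a JSON object that holds its "name" and its "arguments". carry_out: Moves the arm, as the interface text tells. Its arguments: {"type":"object","properties":{"deltas":{"type":"array","items":{"type":"array","items":{"type":"array","items":{"type":"number"}}}},"hand":{"type":"number"},"squeeze":{"type":"number"}},"required":["deltas"]}

```bash
mkdir -p pics; cat > h.py <<'E'
import numpy as np, cv2
from bench import robot
def snap(cam,fn,crop=None,s=1):
    im=robot.camera(cam)[:,:,::-1].copy()
    if crop: x0,y0,x1,y1=crop; im=im[y0:y1,x0:x1]
    if s!=1: im=cv2.resize(im,None,fx=s,fy=s,interpolation=cv2.INTER_CUBIC)
    cv2.imwrite('pics/'+fn,im)
def M(cam):
    m=robot.camera_model(cam); return np.array(m['camera_matrix'],float),np.array(m['rvec'],float),np.array(m['tvec'],float)
def ray(cam,px,z):
    K,r,t=M(cam); R=cv2.Rodrigues(r)[0]; c=-R.T@t.ravel()
    d=R.T@np.linalg.inv(K)@np.array([px[0],px[1],1.]); return c+d*(z-c[2])/d[2]
def proj(cam,P):
    K,r,t=M(cam); return cv2.projectPoints(np.array(P,float).reshape(-1,1,3),r,t,K,None)[0].reshape(-1,2)
E
python3 - <<'E'
from h import *
snap('top','t1.png',None,1.5); snap('side','s1.png',None,1.5)
for c in('top','side'):
    K,r,t=M(c);R=cv2.Rodrigues(r)[0];print(c,K[0,0],-R.T@t.ravel(),R[2])
print(robot.get_obs())
E
```

```text
top 493.8914583017971 [ 0.38164346 -0.01483741  1.31800915] [ 0.12181918  0.00187814 -0.99255053]
side 363.38784042451596 [0.06142879 0.68912801 0.58932247] [ 0.47806297 -0.71537869 -0.50959703]
{'time_s': 0.1, 'q': array([-1.32310813e+00,  1.58992338e-01,  1.59810731e+00,  8.42436822e-06,
        1.38618760e+00, -2.10097257e-01]), 'qd': array([ 1.50653673e-05, -1.62205454e-03, -3.03379032e-03,  1.30365546e-03,
       -1.81887813e-03,  8.97294957e-04]), 'joint_torque': array([ 8.22250622e-04, -3.86505246e+01, -3.22959244e+01,  7.04892492e-02,
        3.39381129e-02, -5.35557467e-05]), 'ee_pos': array([ 0.25397205, -0.51524258,  0.21371333]), 'orientation': array([-8.47221931e-04,  9.73918058e-01,  2.26898433e-01, -1.17851243e-05]), 'wrist_force': array([0.10653063, 0.21304324, 0.16214856]), 'wrist_torque': array([ 0.02031111, -0.02377559,  0.06224262]), 'grasp_force': 0.0, 'opening': 1.0015312243957575}
```

View pics/t1.png

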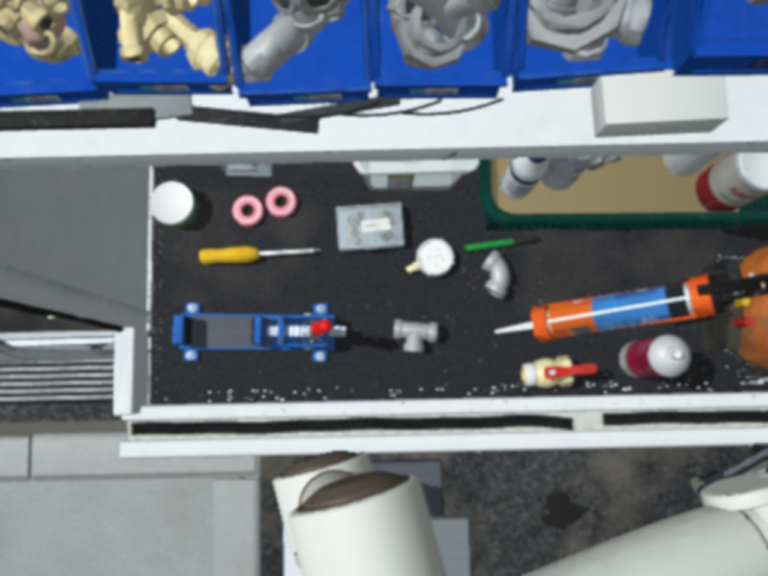

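View pics/s1.png

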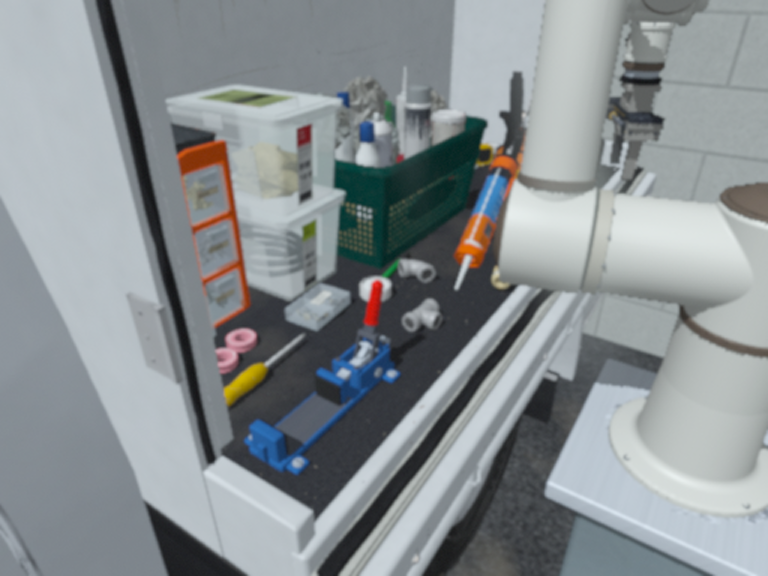

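The top view shows the clamp at about (173–347, 332) with its fixed jaw to the left (+y), the red lever at (321,327), and the tee at (416,333) with its branch pointing down (−x). The side view agrees. I'll enlarge to measure.

```bash
python3 - <<'E'
from h import *
snap('top','t2.png',(105,190,305,250),4)
E
```

```text
(no output)
```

View pics/t2.png

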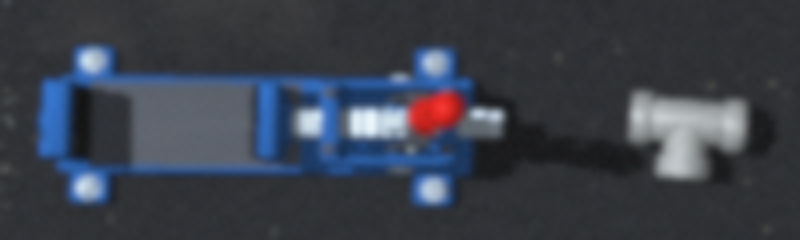

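```bash
python3 - <<'E'
from h import *
f=lambda u,v,z:ray('top',(105+(u+.5)/4-.5,190+(v+.5)/4-.5),z).round(4)[:2]
for n,u,v,z in [('b1',93,60,.014),('b2',88,187,.014),('b3',435,63,.014),('b4',432,190,.014),('fjTL',42,80,.057),('fjBL',40,156,.057),('fjR',70,80,.057),('fjRb',68,156,.057),('mjL',258,82,.057),('mjR',279,82,.057),('mjLb',258,158,.057),('tail',503,122,.035),('runL',631,117,.0175),('runR',747,125,.0175),('branch',684,179,.0175),('levertop',448,106,.16),('edgeBedtop',200,79,.012),('edgeBedbot',200,170,.012),('leftTop',636,92,.0175),('leftBot',636,142,.0175),('rT',742,98,.0175),('rB',740,151,.0175)]: print(n,f(u,v,z))
E
```

```text
b1 [0.5268 0.3197]
b2 [0.4426 0.3221]
b3 [0.5201 0.0925]
b4 [0.4361 0.0953]
fjTL [0.5097 0.3413]
fjBL [0.461  0.3419]
fjR [0.5094 0.3233]
fjRb [0.4606 0.324 ]
mjL [0.5056 0.2026]
mjR [0.5053 0.1892]
mjLb [0.4569 0.2026]
tail [0.4784 0.0469]
runL [ 0.4813 -0.0367]
runR [ 0.4744 -0.113 ]
branch [ 0.4398 -0.0706]
levertop [0.479  0.0731]
edgeBedtop [0.5128 0.249 ]
edgeBedbot [0.4524 0.2487]
leftTop [ 0.4978 -0.0404]
leftBot [ 0.4647 -0.0396]
rT [ 0.4924 -0.1102]
rB [ 0.4574 -0.1079]
```

>>> {"name": "carry_out", "arguments": {"deltas": [[[0.016,0.034,0.004,0.085],[0.033,0.068,0.008,0.17],[0.049,0.102,0.012,0.255],[0.066,0.136,0.016,0.34],[0.082,0.17,0.02,0.425],[0.099,0.204,0.024,0.51],[0.115,0.238,0.028,0.595],[0.132,0.272,0.03,0.68]]], "hand": 0.0919}}

```text
time_s: 0.82
ee_pos: [0.3865, -0.2421, 0.2449]
orientation: [0.0, 0.841, 0.54, 0.0]
wrist_force: [1.4, -0.1, 0.1]
opening: 0.999
grasp_force: 0.0
```

>>> {"name": "carry_out", "arguments": {"deltas": [[[0.014,0.03,-0.01,0.06],[0.028,0.06,-0.025,0.12],[0.042,0.09,-0.045,0.18],[0.056,0.12,-0.07,0.24],[0.07,0.15,-0.1,0.3],[0.081,0.17,-0.125,0.34],[0.081,0.17,-0.14,0.34],[0.081,0.17,-0.14,0.34]]]}}

```text
time_s: 1.48
ee_pos: [0.4643, -0.0713, 0.1006]
orientation: [-0.004, 0.738, 0.674, -0.002]
wrist_force: [-0.7, -0.8, 0.3]
opening: 1.0
grasp_force: 0.0
```

```bash
python3 - <<'E'
from h import *
snap('side','s2.png',(230,130,390,250),5)
print(robot.get_obs()['ee_pos'])
E
```

```text
[ 0.46552689 -0.07262967  0.1028056 ]
```

View pics/s2.png

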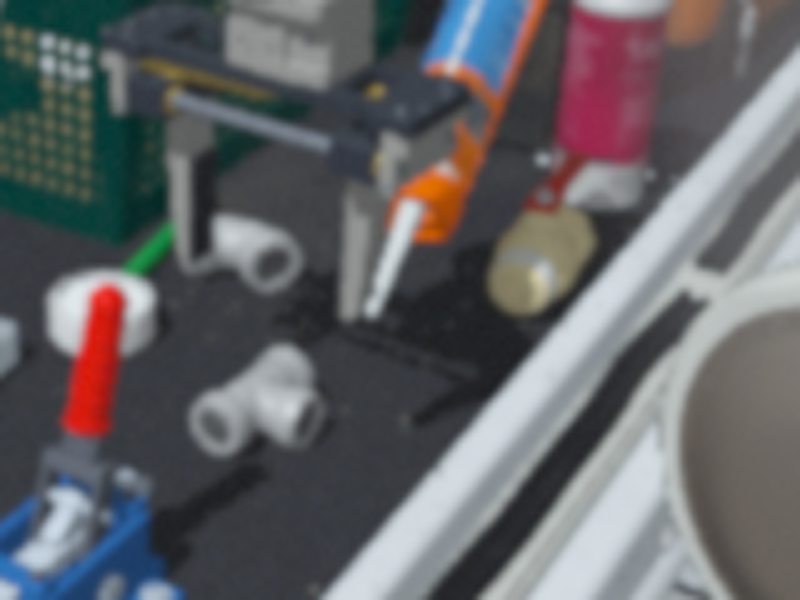

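The side view shows the fingers (190,250) and (350,310) straddling the tee at (260,400), still 100 mm above it. Next I descend and grip.

>>> {"name": "carry_out", "arguments": {"deltas": [[[0,0,-0.02,0],[0,0,-0.04,0],[0,0,-0.06,0],[0,0,-0.078,0],[0,0,-0.09,0],[0,0,-0.098,0],[0,0,-0.098,0],[0,0,-0.098,0]]]}}

```text
time_s: 2.2
ee_pos: [0.4679, -0.0746, 0.0076]
orientation: [0.001, 0.74, 0.673, 0.0]
wrist_force: [-0.4, 0.4, 0.0]
opening: 1.004
grasp_force: 0.0
```

>>> {"name": "carry_out", "arguments": {"deltas": [[[0,0,0,0],[0,0,0,0],[0,0,0,0],[0,0,0,0],[0,0,0,0],[0,0,0,0],[0,0,0,0],[0,0,0,0]]], "hand": 0.04, "squeeze": 20}}

```text
time_s: 2.87
ee_pos: [0.4667, -0.0737, 0.0066]
orientation: [-0.0, 0.739, 0.674, -0.0]
wrist_force: [-2.1, 0.6, 3.9]
opening: 0.556
grasp_force: 20.0
```

>>> {"name": "carry_out", "arguments": {"deltas": [[[0,0,0.0,0],[0,0,0.01,0],[0,0,0.03,0],[0,0,0.06,0],[0,0,0.09,0],[0,0,0.11,0],[0,0,0.12,0],[0,0,0.12,0]]]}}

```text
time_s: 3.53
ee_pos: [0.469, -0.0745, 0.1293]
orientation: [0.003, 0.739, 0.673, 0.001]
wrist_force: [0.7, -0.3, -2.0]
opening: 0.559
grasp_force: 20.0
```

>>> {"name": "carry_out", "arguments": {"deltas": [[[0,0.0,0.03,0],[0,0.005,0.065,0],[0.001,0.02,0.095,0],[0.001,0.05,0.11,0.01],[0.002,0.085,0.11,0.02],[0.003,0.122,0.11,0.03],[0.004,0.16,0.11,0.04],[0.005,0.198,0.11,0.05]]]}}

```text
time_s: 4.2
ee_pos: [0.471, 0.1259, 0.2346]
orientation: [-0.001, 0.722, 0.692, -0.001]
wrist_force: [0.6, -1.4, -1.3]
opening: 0.556
grasp_force: 20.0
```

>>> {"name": "carry_out", "arguments": {"deltas": [[[0,0.038,0,0.014],[0,0.075,0,0.014],[0,0.105,-0.01,0.014],[0,0.128,-0.03,0.014],[0,0.139,-0.06,0.014],[0,0.139,-0.09,0.014],[0,0.139,-0.11,0.014],[0,0.139,-0.11,0.014]]]}}

```text
time_s: 4.87
ee_pos: [0.4668, 0.262, 0.1191]
orientation: [-0.003, 0.717, 0.697, -0.006]
wrist_force: [-1.1, 0.3, -2.5]
opening: 0.557
grasp_force: 20.0
```

```bash
python3 - <<'E'
from h import *
snap('side','s3.png',(150,170,310,330),3.7)
print(robot.get_obs()['ee_pos'])
E
```

```text
[0.46885189 0.26242361 0.12233099]
```

View pics/s3.png

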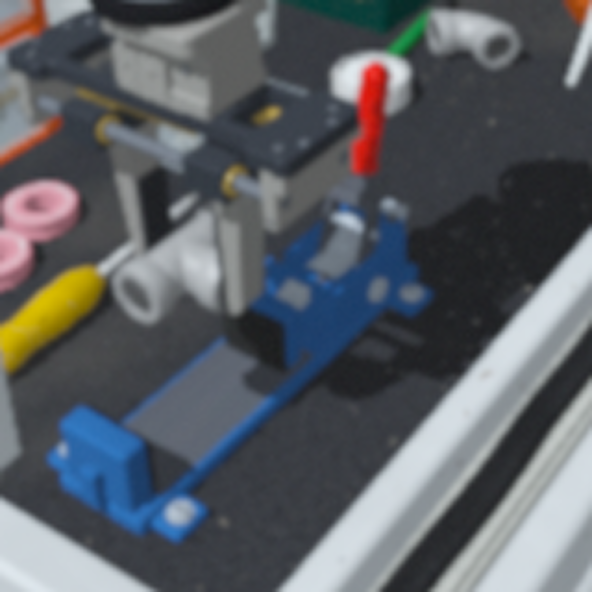

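The side view shows the tee held level over the bed at (165,270), between the moving jaw (270,340) and the fixed jaw (105,470). Next I lower it.

>>> {"name": "carry_out", "arguments": {"deltas": [[[0,0,-0.025,0],[0,0,-0.05,0],[0,0,-0.07,0],[0,0,-0.085,0],[0,0,-0.095,0],[0,0,-0.102,0],[0,0,-0.105,0],[0,0,-0.105,0]]]}}

```text
time_s: 5.58
ee_pos: [0.4725, 0.2633, 0.0219]
orientation: [0.0, 0.717, 0.697, 0.0]
wrist_force: [-0.6, 0.1, -1.3]
opening: 0.556
grasp_force: 20.0
```

>>> {"name": "carry_out", "arguments": {"deltas": [[[0,0,0,0],[0,0,0,0],[0,0,-0.001,0],[0,0,-0.001,0],[0,0,-0.002,0],[0,0,-0.002,0],[0,0,-0.002,0],[0,0,-0.002,0]]]}}

```text
time_s: 6.25
ee_pos: [0.4721, 0.2632, 0.0196]
orientation: [-0.0, 0.717, 0.697, -0.0]
wrist_force: [-0.7, -0.4, -1.3]
opening: 0.556
grasp_force: 20.0
```

```bash
python3 - <<'E'
from h import *
snap('top','t3.png',(105,190,225,250),6)
o=robot.get_obs();print(o['ee_pos'],o['wrist_force'],o['orientation'])
E
```

```text
[0.47214097 0.26323778 0.01963158] [-0.21137156 -1.08207035 -1.78617732] [8.19996738e-06 7.17289950e-01 6.96774802e-01 4.53635553e-05]
```

View pics/t3.png

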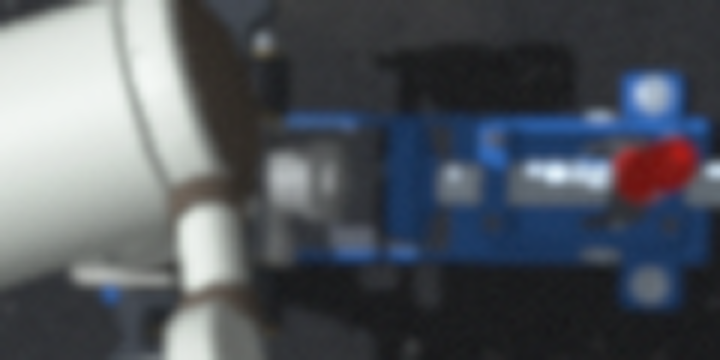

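The top view is mostly blocked by the arm. The tee's near end shows at about (342,175), clear of the moving jaw at (387,185). Next I set it down and release.

>>> {"name": "carry_out", "arguments": {"deltas": [[[0,0,-0.0005,0],[0,0,-0.001,0],[0,0,-0.001,0],[0,0,-0.001,0],[0,0,-0.001,0],[0,0,-0.001,0],[0,0,-0.001,0],[0,0,-0.001,0]]]}}

```text
time_s: 6.97
ee_pos: [0.4722, 0.2632, 0.0187]
orientation: [0.0, 0.717, 0.697, 0.0]
wrist_force: [-0.3, -0.2, -0.5]
opening: 0.56
grasp_force: 20.0
```

>>> {"name": "carry_out", "arguments": {"deltas": [[[0,0,0,0],[0,0,0,0],[0,0,0,0],[0,0,0,0],[0,0,0,0],[0,0,0,0],[0,0,0.005,0],[0,0,0.02,0]]], "hand": 0.08}}

```text
time_s: 7.63
ee_pos: [0.4702, 0.2626, 0.037]
orientation: [-0.001, 0.717, 0.697, -0.002]
wrist_force: [-0.5, -0.7, -0.3]
opening: 0.871
grasp_force: 0.0
```

>>> {"name": "carry_out", "arguments": {"deltas": [[[0,0,0.03,0],[0,0,0.065,0],[0,0,0.1,0],[0,0,0.135,0],[0,-0.01,0.17,0],[0,-0.03,0.2,0],[0,-0.06,0.205,0],[0.001,-0.095,0.205,0]]]}}

```text
time_s: 8.3
ee_pos: [0.4746, 0.1683, 0.2477]
orientation: [0.002, 0.716, 0.698, 0.003]
wrist_force: [0.5, -0.5, -0.1]
opening: 0.874
grasp_force: 0.0
```

>>> {"name": "carry_out", "arguments": {"deltas": [[[0.001,-0.035,0,0],[0.002,-0.07,0,0],[0.003,-0.105,0,0],[0.004,-0.13,0,0],[0.005,-0.138,-0.02,0],[0.005,-0.138,-0.055,0],[0.005,-0.138,-0.09,0],[0.005,-0.138,-0.133,0]]], "hand": 0.0}}

```text
time_s: 8.97
ee_pos: [0.4796, 0.0296, 0.1126]
orientation: [0.002, 0.718, 0.696, 0.001]
wrist_force: [0.5, 0.3, -0.5]
opening: 0.313
grasp_force: 0.0
```

```bash
python3 - <<'E'
from h import *
snap('top','t4.png',(105,190,255,250),5)
o=robot.get_obs();print(o['ee_pos'],o['wrist_force'],o['orientation'],o['time_s'],o['opening'])
E
```

```text
[0.4725243  0.03084686 0.10302049] [-4.42056181 -0.51550344 -4.96128082] [-0.00487206  0.71755503  0.69647616 -0.00346471] 9.0167 0.2736967950314143
```

View pics/t4.png

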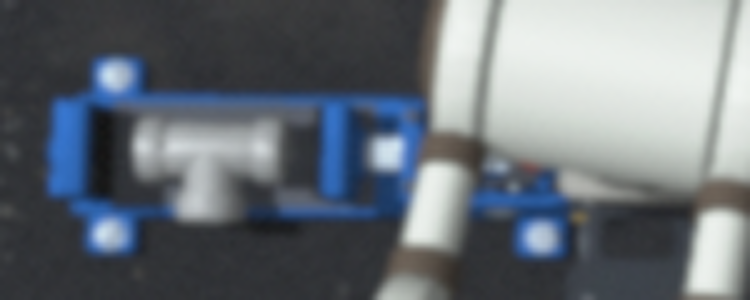

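The tee lies flat with its run from (133,148) to (283,150) and its branch down to (209,220), between the fixed jaw (85) and moving jaw (322) faces. I'll check how well it is centred.

```bash
python3 - <<'E'
from h import *
f=lambda u,v,z:ray('top',(105+(u+.5)/5-.5,190+(v+.5)/5-.5),z).round(4)[:2]
for n,u,v,z in [('L',133,148,.0295),('R',283,152,.0295),('bT',200,97,.012),('bB',200,210,.012),('fj',86,148,.057),('mj',321,150,.057),('Lt',148,118,.0295),('Lb',148,181,.0295),('Rt',272,122,.0295),('Rb',272,183,.0295),('fj1',70,98,.057),('fj2',70,197,.057),('mj1',335,99,.057),('mj2',335,198,.057)]: print(n,f(u,v,z))
o=robot.get_obs();print(o['ee_pos'],o['wrist_force'],o['opening'])
E
```

```text
L [0.4865 0.3066]
R [0.4828 0.2281]
bT [0.5144 0.2756]
bB [0.4543 0.2752]
fj [0.4848 0.3239]
mj [0.4813 0.2035]
Lt [0.5021 0.2989]
Lb [0.4691 0.2986]
Rt [0.4987 0.2339]
Rb [0.4667 0.2338]
fj1 [0.5107 0.3324]
fj2 [0.4598 0.3318]
mj1 [0.5074 0.1963]
mj2 [0.4566 0.1963]
[0.4725243  0.03084686 0.10302049] [-4.42056181 -0.51550344 -4.96128082] 0.2736967950314143
```

>>> {"name": "carry_out", "arguments": {"deltas": [[[0,0,0,0],[0,0,0,0],[0,0,0,0],[0,0,0,0],[0,0,0,0],[0,0,0,0],[0,0,0,0],[0,0,0,0]]]}}

```text
time_s: 9.68
ee_pos: [0.4784, 0.0302, 0.1124]
orientation: [0.0, 0.717, 0.697, 0.0]
wrist_force: [-0.1, -0.8, 0.1]
opening: 0.004
grasp_force: 0.0
```

>>> {"name": "carry_out", "arguments": {"deltas": [[[0,0.01,0,0],[0,0.02,0,0],[0,0.03,0,0],[0,0.04,0,0],[0,0.05,0,0],[0,0.06,0,0],[0,0.07,0,0],[0.001,0.078,0,0]]]}}

```text
time_s: 10.35
ee_pos: [0.4793, 0.1085, 0.1127]
orientation: [0.001, 0.717, 0.697, -0.001]
wrist_force: [-2.5, -7.7, 6.6]
opening: 0.004
grasp_force: 3.9
```

>>> {"name": "carry_out", "arguments": {"deltas": [[[0,0.002,0,0],[0,0.004,0,0],[0,0.006,0,0],[0,0.008,0,0],[0,0.009,0,0],[0,0.01,0,0],[0,0.011,0,0],[0,0.012,0,0]]]}}

```text
time_s: 11.02
ee_pos: [0.4794, 0.1199, 0.1121]
orientation: [0.001, 0.717, 0.697, -0.001]
wrist_force: [1.4, -6.1, 2.2]
opening: 0.007
grasp_force: 3.6
```

>>> {"name": "carry_out", "arguments": {"deltas": [[[0,0.001,0,0],[0,0.002,0,0],[0,0.003,0,0],[0,0.004,0,0],[0,0.005,0,0],[0,0.006,0,0],[0,0.006,0,0],[0,0.006,0,0]]]}}

```text
time_s: 11.68
ee_pos: [0.4795, 0.1229, 0.1118]
orientation: [0.003, 0.717, 0.697, -0.003]
wrist_force: [1.7, -17.3, 1.3]
opening: 0.006
grasp_force: 8.6
```

Stop found at y≈0.123, about 17 N. Next I let the lever spring back and check how far the jaw travelled.

>>> {"name": "carry_out", "arguments": {"deltas": [[[0,-0.012,0,0],[0,-0.024,0,0],[0,-0.036,0,0],[0,-0.05,0,0],[0,-0.064,0,0],[0,-0.078,0,0],[0,-0.09,0,0],[0,-0.09,0,0]]]}}

```text
time_s: 12.35
ee_pos: [0.4788, 0.036, 0.1114]
orientation: [-0.001, 0.718, 0.696, -0.0]
wrist_force: [0.3, 0.4, 0.2]
opening: 0.002
grasp_force: 0.0
```

```bash
python3 - <<'E'
from h import *
snap('side','s4.png',(150,170,310,330),3.7)
snap('top','t5.png',(105,190,255,250),5)
E
```

```text
(no output)
```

View pics/t5.png

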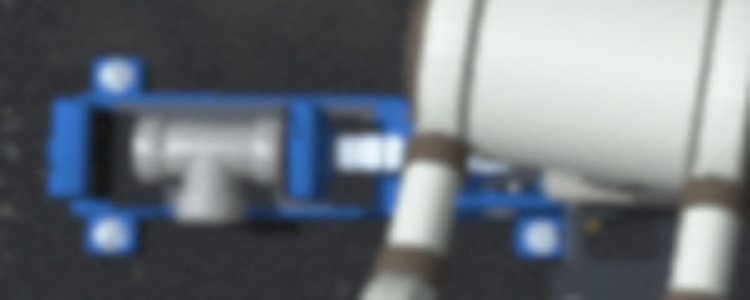

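The moving jaw face is now at pixel 288, down from 321, so it advanced about 17 mm; the tee hasn't moved. About 22 mm is left, so I'll do stroke 2 carefully.

>>> {"name": "carry_out", "arguments": {"deltas": [[[0,0.012,0,0],[0,0.022,0,0],[0,0.032,0,0],[0,0.042,0,0],[0,0.05,0,0],[0,0.058,0,0],[0,0.065,0,0],[0,0.07,0,0]]]}}

```text
time_s: 13.12
ee_pos: [0.4802, 0.1064, 0.1131]
orientation: [0.002, 0.717, 0.697, -0.0]
wrist_force: [0.9, -6.9, 5.4]
opening: 0.006
grasp_force: 4.0
```

>>> {"name": "carry_out", "arguments": {"deltas": [[[0,0.001,0,0],[0,0.002,0,0],[0,0.003,0,0],[0,0.004,0,0],[0,0.005,0,0],[0,0.006,0,0],[0,0.007,0,0],[0,0.008,0,0]]]}}

```text
time_s: 13.78
ee_pos: [0.4803, 0.1138, 0.1128]
orientation: [0.002, 0.717, 0.697, 0.0]
wrist_force: [1.3, -7.9, 3.9]
opening: 0.001
grasp_force: 3.9
```

>>> {"name": "carry_out", "arguments": {"deltas": [[[0,0.001,0,0],[0,0.002,0,0],[0,0.003,0,0],[0,0.004,0,0],[0,0.005,0,0],[0,0.005,0,0],[0,0.005,0,0],[0,0.005,0,0]]]}}

```text
time_s: 14.45
ee_pos: [0.4804, 0.1188, 0.1126]
orientation: [0.002, 0.717, 0.697, 0.0]
wrist_force: [2.9, -6.0, 0.8]
opening: 0.002
grasp_force: 3.6
```

>>> {"name": "carry_out", "arguments": {"deltas": [[[0,0.001,0,0],[0,0.002,0,0],[0,0.003,0,0],[0,0.004,0,0],[0,0.005,0,0],[0,0.006,0,0],[0,0.006,0,0],[0,0.006,0,0]]]}}

```text
time_s: 15.12
ee_pos: [0.4805, 0.1227, 0.1123]
orientation: [0.004, 0.717, 0.697, -0.001]
wrist_force: [3.2, -15.0, 0.2]
opening: 0.001
grasp_force: 7.0
```

>>> {"name": "carry_out", "arguments": {"deltas": [[[0,-0.012,0,0],[0,-0.024,0,0],[0,-0.036,0,0],[0,-0.05,0,0],[0,-0.064,0,0],[0,-0.078,0,0],[0,-0.09,0,0],[0,-0.09,0,0]]]}}

```text
time_s: 15.78
ee_pos: [0.4789, 0.0351, 0.1116]
orientation: [-0.0, 0.718, 0.696, 0.0]
wrist_force: [-0.3, -1.0, 0.3]
opening: 0.008
grasp_force: 0.0
```

```bash
python3 - <<'E'
from h import *
snap('top','t6.png',(105,190,255,250),5)
E
```

```text
(no output)
```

View pics/t6.png

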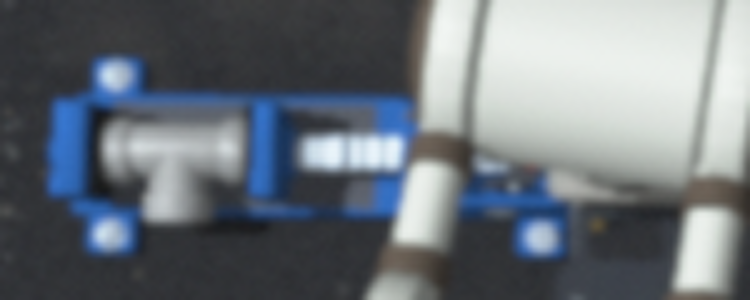

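Stroke 2 moved the jaw face to pixel 249. The tee's far end at 101 is now a few mm short of the fixed jaw's rubber. Stroke 3 goes in small steps with force checks.

>>> {"name": "carry_out", "arguments": {"deltas": [[[0,0.01,0,0],[0,0.018,0,0],[0,0.02,0,0],[0,0.022,0,0],[0,0.024,0,0],[0,0.025,0,0],[0,0.026,0,0],[0,0.026,0,0]]]}}

```text
time_s: 16.5
ee_pos: [0.4795, 0.0609, 0.1126]
orientation: [0.001, 0.717, 0.697, -0.0]
wrist_force: [-1.6, -5.4, 4.6]
opening: 0.008
grasp_force: 2.6
```

>>> {"name": "carry_out", "arguments": {"deltas": [[[0,0.001,0,0],[0,0.002,0,0],[0,0.003,0,0],[0,0.004,0,0],[0,0.004,0,0],[0,0.004,0,0],[0,0.004,0,0],[0,0.004,0,0]]]}}

```text
time_s: 17.17
ee_pos: [0.4798, 0.0647, 0.1127]
orientation: [0.001, 0.717, 0.697, -0.0]
wrist_force: [-1.3, -5.1, 3.8]
opening: 0.001
grasp_force: 2.6
```

>>> {"name": "carry_out", "arguments": {"deltas": [[[0,0.001,0,0],[0,0.002,0,0],[0,0.003,0,0],[0,0.004,0,0],[0,0.004,0,0],[0,0.004,0,0],[0,0.004,0,0],[0,0.004,0,0]]]}}

```text
time_s: 17.83
ee_pos: [0.48, 0.0682, 0.113]
orientation: [0.002, 0.717, 0.697, -0.0]
wrist_force: [-1.0, -7.3, 5.7]
opening: 0.003
grasp_force: 3.6
```

>>> {"name": "carry_out", "arguments": {"deltas": [[[0,0.001,0,0],[0,0.002,0,0],[0,0.003,0,0],[0,0.003,0,0],[0,0.003,0,0],[0,0.003,0,0],[0,0.003,0,0],[0,0.003,0,0]]]}}

```text
time_s: 18.5
ee_pos: [0.4802, 0.0707, 0.1134]
orientation: [0.002, 0.717, 0.697, -0.001]
wrist_force: [-1.6, -9.2, 8.3]
opening: 0.004
grasp_force: 4.7
```

>>> {"name": "carry_out", "arguments": {"deltas": [[[0,0.001,0,0],[0,0.002,0,0],[0,0.002,0,0],[0,0.002,0,0],[0,0.002,0,0],[0,0.002,0,0],[0,0.002,0,0],[0,0.002,0,0]]]}}

```text
time_s: 19.17
ee_pos: [0.4803, 0.0723, 0.1136]
orientation: [0.002, 0.717, 0.697, -0.001]
wrist_force: [-1.3, -10.5, 9.0]
opening: 0.004
grasp_force: 5.5
```

>>> {"name": "carry_out", "arguments": {"deltas": [[[0,0.001,0,0],[0,0.002,0,0],[0,0.003,0,0],[0,0.003,0,0],[0,0.003,0,0],[0,0.003,0,0],[0,0.003,0,0],[0,0.003,0,0]]]}}

```text
time_s: 19.83
ee_pos: [0.4805, 0.0748, 0.114]
orientation: [0.003, 0.717, 0.697, -0.001]
wrist_force: [-3.1, -13.0, 12.2]
opening: 0.003
grasp_force: 6.6
```

```bash
python3 - <<'E'
from h import *
snap('top','t7.png',(105,190,255,250),5)
im=cv2.imread('pics/t6.png').astype(int);b=cv2.imread('pics/t7.png').astype(int)
for y in(120,140):
  for a in(im,b): print(y,[int(v) for v in a[y-3:y+4,76:130:4].mean((0,2))],'|',[int(v) for v in a[y-3:y+4,236:290:4].mean((0,2))])
E
```

```text
120 [114, 104, 85, 63, 44, 30, 31, 47, 68, 86, 102, 110, 109, 103] | [126, 114, 95, 83, 90, 108, 120, 118, 108, 93, 75, 57, 49, 49]
120 [114, 103, 84, 61, 44, 33, 38, 54, 73, 89, 101, 106, 103, 97] | [120, 101, 86, 91, 109, 120, 121, 114, 99, 79, 62, 52, 49, 51]
140 [111, 99, 78, 55, 42, 47, 86, 137, 172, 183, 180, 170, 164, 171] | [170, 147, 118, 98, 98, 110, 117, 114, 104, 89, 72, 59, 56, 59]
140 [111, 98, 78, 58, 45, 57, 93, 138, 168, 176, 172, 166, 170, 184] | [159, 129, 100, 93, 108, 117, 116, 108, 94, 76, 62, 56, 57, 65]
```

View pics/t7.png

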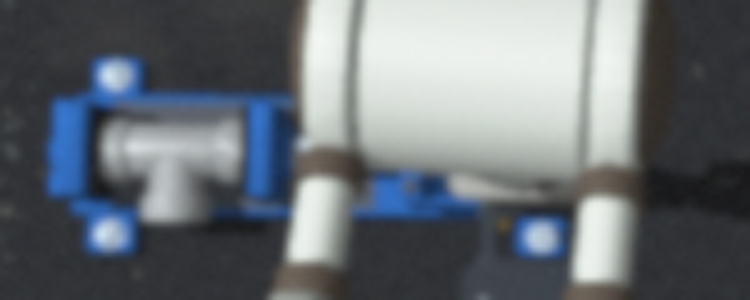

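The top view shows the jaw advanced about 2.6 mm while the tee's far end (100) moved only about 0.6 mm, so it is seating and force is rising. A little more travel should do it.

>>> {"name": "carry_out", "arguments": {"deltas": [[[0,0.001,0,0],[0,0.002,0,0],[0,0.002,0,0],[0,0.002,0,0],[0,0.002,0,0],[0,0.002,0,0],[0,0.002,0,0],[0,0.002,0,0]]]}}

```text
time_s: 20.55
ee_pos: [0.4806, 0.0764, 0.1142]
orientation: [0.003, 0.717, 0.697, -0.001]
wrist_force: [-3.3, -14.3, 14.0]
opening: 0.008
grasp_force: 7.3
```

>>> {"name": "carry_out", "arguments": {"deltas": [[[0,0.001,0,0],[0,0.002,0,0],[0,0.003,0,0],[0,0.003,0,0],[0,0.003,0,0],[0,0.003,0,0],[0,0.003,0,0],[0,0.003,0,0]]]}}

```text
time_s: 21.22
ee_pos: [0.4808, 0.0789, 0.1145]
orientation: [0.004, 0.717, 0.697, -0.001]
wrist_force: [-4.9, -16.2, 14.3]
opening: 0.004
grasp_force: 8.4
```

>>> {"name": "carry_out", "arguments": {"deltas": [[[0,0.001,0,0],[0,0.002,0,0],[0,0.003,0,0],[0,0.003,0,0],[0,0.003,0,0],[0,0.003,0,0],[0,0.003,0,0],[0,0.003,0,0]]]}}

```text
time_s: 21.88
ee_pos: [0.481, 0.0815, 0.1148]
orientation: [0.004, 0.717, 0.697, -0.002]
wrist_force: [-5.8, -17.6, 15.6]
opening: 0.001
grasp_force: 9.3
```

```bash
python3 - <<'E'
from h import *
snap('top','t8.png',(105,190,255,250),5); snap('side','s8.png',(150,200,310,320),5)
im=cv2.imread('pics/t7.png').astype(int);b=cv2.imread('pics/t8.png').astype(int)
for y in(120,140):
  for a in(im,b): print(y,[int(v) for v in a[y-3:y+4,76:130:4].mean((0,2))],'|',[int(v) for v in a[y-3:y+4,228:290:4].mean((0,2))])
E
```

```text
120 [114, 103, 84, 61, 44, 33, 38, 54, 73, 89, 101, 106, 103, 97] | [130, 128, 120, 101, 86, 91, 109, 120, 121, 114, 99, 79, 62, 52, 49, 51]
120 [114, 103, 85, 61, 43, 34, 39, 55, 73, 87, 101, 106, 102, 96] | [129, 128, 119, 99, 86, 91, 109, 120, 121, 112, 98, 85, 88, 119, 164, 197]
140 [111, 98, 78, 58, 45, 57, 93, 138, 168, 176, 172, 166, 170, 184] | [185, 175, 159, 129, 100, 93, 108, 117, 116, 108, 94, 76, 62, 56, 57, 65]
140 [110, 98, 78, 55, 44, 57, 94, 138, 168, 176, 172, 166, 170, 184] | [186, 175, 159, 128, 100, 94, 109, 117, 116, 107, 92, 76, 68, 91, 135, 169]
```

View pics/s8.png

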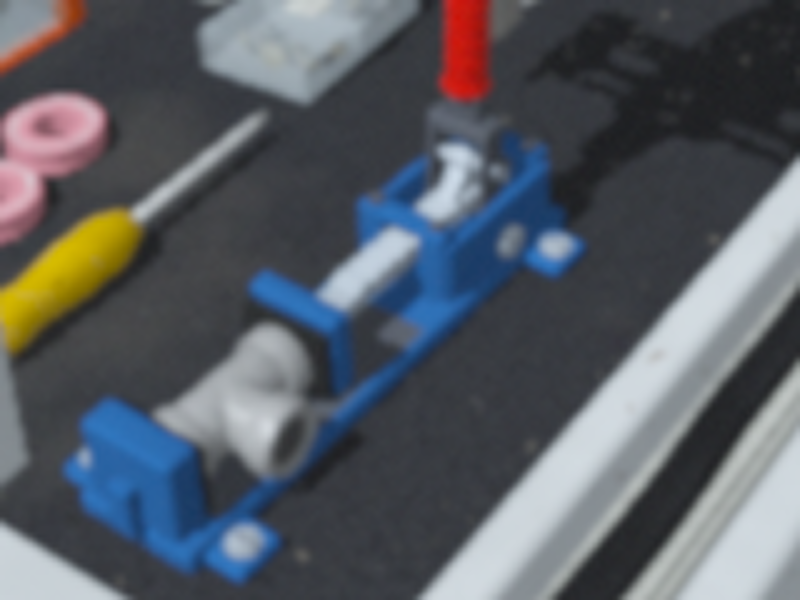

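Neither the jaw nor the tee has moved between 13 N and 18 N. The side view shows the tee lying flat and seated against both rubbers, so the jaw has bitten. I'll release the lever and back off.

>>> {"name": "carry_out", "arguments": {"deltas": [[[0,-0.005,0,0],[0,-0.012,0,0],[0,-0.02,0,0],[0,-0.03,0,0],[0,-0.042,0,0],[0,-0.054,0,0],[0,-0.066,0,0],[0,-0.066,0,0]]]}}

```text
time_s: 22.65
ee_pos: [0.4789, 0.0182, 0.1116]
orientation: [-0.0, 0.718, 0.696, -0.0]
wrist_force: [0.1, 0.1, 0.3]
opening: 0.006
grasp_force: 0.0
```

>>> {"name": "carry_out", "arguments": {"deltas": [[[0,-0.01,0.01,0],[0,-0.02,0.03,0],[0,-0.03,0.05,0],[0,-0.04,0.07,0],[0,-0.05,0.09,0],[0,-0.06,0.1,0],[0,-0.06,0.1,0],[0,-0.06,0.1,0]]]}}

```text
time_s: 23.32
ee_pos: [0.4792, -0.0409, 0.212]
orientation: [0.0, 0.718, 0.697, 0.0]
wrist_force: [0.4, 1.1, 0.2]
opening: 0.003
grasp_force: 0.0
```

```bash
python3 - <<'E'
from h import *
snap('top','t9.png',(105,190,255,250),5); snap('side','s9.png',(150,170,310,320),4)
im=cv2.imread('pics/t8.png').astype(int);b=cv2.imread('pics/t9.png').astype(int)
for y in(120,140):
  for a in(im,b): print(y,[int(v) for v in a[y-3:y+4,76:130:4].mean((0,2))],'|',[int(v) for v in a[y-3:y+4,228:270:4].mean((0,2))])
E
```

```text
120 [114, 103, 85, 61, 43, 34, 39, 55, 73, 87, 101, 106, 102, 96] | [129, 128, 119, 99, 86, 91, 109, 120, 121, 112, 98]
120 [113, 103, 84, 61, 43, 33, 37, 53, 73, 88, 100, 105, 103, 96] | [130, 127, 120, 101, 87, 91, 109, 120, 121, 114, 100]
140 [110, 98, 78, 55, 44, 57, 94, 138, 168, 176, 172, 166, 170, 184] | [186, 175, 159, 128, 100, 94, 109, 117, 116, 107, 92]
140 [111, 99, 77, 55, 45, 57, 93, 138, 168, 177, 172, 165, 170, 183] | [178, 173, 158, 129, 100, 92, 107, 115, 116, 109, 94]
```

View pics/s9.png

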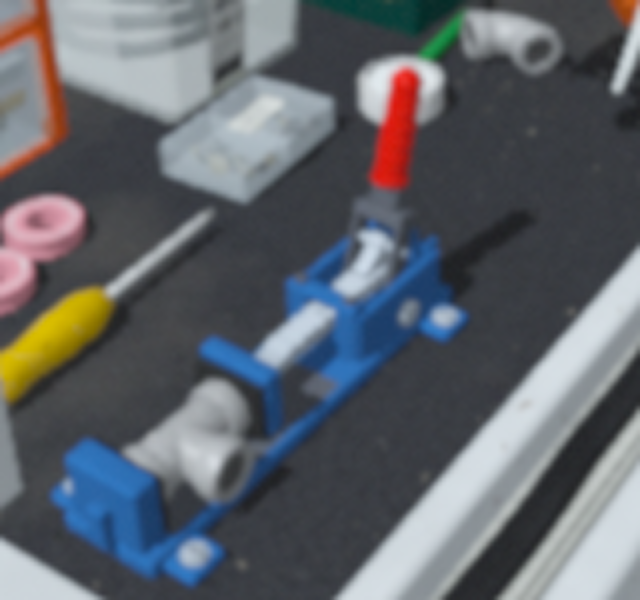

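```bash
python3 -c "
from bench import robot
print(robot.close_job())"
```

```text
the job is handed in; nothing more can be done
None
```

The tee lies flat in the clamp and is held between both jaws after two full lever strokes and a third partial one; I stopped at about 18 N, when the jaw no longer moved. The lever has sprung back, nothing else on the worktop was moved, and the job was handed in at about 23 s.

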